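# Open the flip-top fastener case at the parts counter

### The job

Open the flip-top fastener case on the counter: press the round release button on its front ledge so that the sprung lid pops ajar, let it come to rest there on its spring, then steady the lid and ease it gently up and back until it stands open by itself, leaning on its stop. Do not fling the lid, and leave the bin, the carton and the spray can beside the case where they are.

Things in the scene. Friction and masses are not known exactly. Their poses are not given: they have to be found in the camera images.
- case: Flip-top parts case of blue plastic, screwed to the counter: 210 mm deep (x), 190 mm wide (y), 85 mm high. Origin on the counter, under the centre of the 130 mm deep (x) compartment that the lid covers; a solid ledge, 80 mm deep and 85 mm high, fills x = -145 to -65 mm in front of it. Its +x axis points from the button towards the hinge, its z axis up. It stands at any yaw within about 0.4 rad.
- button_top (a point): Centre of the top face of the round black release button, 36 mm across, standing 12 mm above the middle of the ledge, 47 mm in front of the lid's front edge. Its axes are those of the case.
- button (a joint): Travel of the button: 0 up, 0.008 m fully down. It is sprung: about 2 N starts it, 7 N holds it fully down; the latch lets go at about 0.0045 m (5 N). It comes up again by itself.
- lid_hinge (a point): Centre of the lid's hinge line, at the far top edge of the case: 65 mm from the case's origin along its +x, 85 mm above the counter. The hinge line is parallel to the case's y axis.
- lid_edge (a point): Middle of the lid's free front edge, half-way through its thickness. The lid is a plain grey plate, 130 mm from hinge to free edge, 190 mm wide, 8 mm thick, about 0.2 kg; underneath, near the middle of its front edge, a small tongue 30 mm wide reaches 22 mm down, 8 to 17 mm behind the free edge.
- lid (a joint): Angle of the lid: 0 shut (latched), about 0.7 rad when popped ajar and resting on its spring arm, 1.85 rad against its stop. The free edge swings up and away towards +x of the case. Below 1.57 rad it sinks back onto the spring arm at 0.7 when let go; past that it tips by its own weight, softly damped, onto its stop and stays there. Moving the lid takes 2 N or less at its free edge.
- stock_bin_center (a point): Bystander: open blue bin with fasteners, 130 x 100 x 70 mm, loose beside the case; this is its centre, half-way up.
- carton_center (a point): Bystander: cardboard carton, 100 x 70 x 60 mm, loose beside the case; this is its centre.
- spray_can_center (a point): Bystander: spray can, 54 mm across, 150 mm high, loose beside the case; this is its centre, half-way up.

How it is judged:
By the outcome, as a careful person would: the job done as asked, in the order asked, and still so for the second after the job is handed in, with the robot touching nothing.
It also fails if it takes over 40 s, if anything falls off the work surface, if the arm or the gripper's body presses on something with over 40 N, if the wrist force passes 120 N, or if a joint passes its speed limit or range.

### The arm

A 6-joint arm with a two-finger parallel gripper is mounted at the origin on the work surface. World frame = base frame: x ahead of the robot, y to its left, z up, the work surface at z = 0. Lengths are in mm, angles in degrees, forces in N, time in s.
With the tool pointing down it reaches from about 350 to 850 mm from the base axis. Payload 8.1 kg.
Tool frame: the origin (TCP) lies at the centre of the arm's flange, where the gripper is bolted on; the fingertips stand 173 mm ahead of it and the grasp point (between the pads) lies 155 mm ahead of it; z points along the fingers, y is the line along which they close (so a half turn about z gives the same grasp; the last joint's range is limited). The gripper opens to 85 mm and grips with 20 to 120 N. Pads are 22 mm wide; open, the fingers measure 114 mm over their backs; the gripper's body (76 mm by 85 mm) begins 54 mm behind the grasp point. The pads swing forward as they close: fully open they stand 13 mm farther back than shut.
Start: joints at [70.967, 7.471, 85.268, -0, 87.261, -4.893], TCP at [146.559, 581.831, 404.692] pointing down, gripper open.
Joint ranges: [-169.43, 169.43], [-51.17, 129.36], [1.28, 143.12], [-76.62, 256.62], [0, 156.53], [-152.29, 152.29]. Speed limits (degrees/s): [136.94, 136.94, 159.86, 180, 180, 180].

### API

Orientations are given as [roll, pitch, yaw] about the fixed x, y, z axes, in that order (R = Rz(yaw) Ry(pitch) Rx(roll)).
In Python, from bench import * gives the robot as it stands.
- The arm moves only by the shell command python3 -m jog 'ROWS' [FORCE]. ROWS is text: rows parted by semicolons, each of 7 numbers parted by spaces: the shift along the tool's x, y, z scaled (see below), then the turn, a rotation vector about the tool's x, y, z scaled (see below), then the closure, from -1 (fully open) to 1 (shut). In form: tx ty tz wx wy wz hand; .... A call has 1 to 5 rows; each row shifts and turns the commanded pose from where the row before left it, along the tool's axes as they then stand; what a row does not reach is not made up. The controller multiplies each number of a shift by 0.1 m and each number of a turn by 60 degrees. A row lasts 1/8 s, in which the tool goes at most 62.5 mm and 10.7 degrees, less where a joint would pass 70% of its speed; a pose out of reach is approached as far as the arm can. A call with a number of a shift or a turn outside -1 to 1 is refused whole. A call with a gripper value outside its range is refused whole. The fingers move at their own pace and stop on an object; FORCE is the grip in N (left out, the last holds). Time passes only in rows, so rows that do not move let the fingers close. It gives the time, the measured TCP pose, the force, the opening and the grip force at its end, in the units of the state.
- sense(): the state, without advancing time (a new reading comes with each control period).
- snapshot(name): name is "scene" or "side" or "wrist"; returns a dict with "img" (384x512x3 uint8, red, green, blue), "fx", "fy", "cx", "cy" (pixels), "extrinsics" (4x4, takes a point from camera to world coordinates). Camera axes: x right, y down, z forward; pixel columns grow to the right and rows downward; lengths in mm; the calibration is good to about 2 mm. The wrist camera is an equidistant fisheye: a pixel r from the principal point sees the ray r / f radians off the axis. A picture is of the moment at which its call begins. There is no depth.
- hand_in(): hands the job in; it is judged then, once.
The state is a dict: "time": time; "joint_pos": joint angles; "qd": joint speeds; "joint_efforts": joint torques, N m; "tool_pos": TCP position; "tcp_rot": TCP orientation; "ft_force": force on the tool from outside, world axes, zero at the start; "wrist_torque": the same for the moment, N m; "finger_gap": finger opening in mm; "grip_force": force on a finger pad.
Only numpy, scipy, OpenCV 4.12 (cv2) and the standard library are available. Lean on these libraries where they do the work, as an engineer would, in place of code of your own. Each camera call takes 0.05 s, during which the arm holds its last target. There are 200 camera calls.

## Working session

There is one attempt and no reset: what is moved stays moved. The work goes in short steps, Python scripts to look and compute and a shell command to move; the robot and the scene stay as the last step left them, time stands still between calls to the robot, and variables do not carry over. Pictures are saved under pics/ and viewed, at most 10 in all, crops included, and the job is handed in when it is done.

```bash
ls; mkdir -p pics
python3 - <<'E'
from bench import *
import cv2,numpy as np
ims=[]
for n in("scene","side"):
    s=snapshot(n);cv2.imwrite(f"pics/{n}0.png",s["img"][:,:,::-1]);print(n,s["fx"],s["fy"],s["cx"],s["cy"],np.round(s["extrinsics"],3).tolist())
print(sense())
E
```

```text
pics
scene 399.61674530888956 399.61674530888956 257.7731444118121 194.92687261301413 [[0.087, 0.722, -0.687, 1148.097], [0.996, -0.072, 0.05, 1.84], [-0.013, -0.689, -0.725, 732.149], [0.0, 0.0, 0.0, 1.0]]
side 396.7766076669276 396.7766076669276 249.33599627780436 185.54122941620346 [[0.765, -0.297, 0.572, -85.847], [-0.644, -0.371, 0.669, -666.019], [0.013, -0.88, -0.475, 616.42], [0.0, 0.0, 0.0, 1.0]]
{'time': 0.1, 'joint_pos': array([ 7.09668037e+01,  7.51366836e+00,  8.53253497e+01,  3.66221500e-04,
        8.72609055e+01, -4.89128763e+00]), 'qd': array([ 0.03659546, -0.16365108, -0.09454363, -0.09682448,  0.01286306,
       -0.04744409]), 'joint_efforts': array([ 1.82257805e-03, -5.70946276e+01, -5.01942372e+01, -8.28036264e-05,
        7.99586065e-03,  8.50762490e-05]), 'tool_pos': array([146.48497862, 581.62703855, 403.69682311]), 'tcp_rot': array([-1.79900471e+02, -8.88446372e-03,  1.65858066e+02]), 'ft_force': array([0.03961569, 0.20726134, 0.0941664 ]), 'wrist_torque': array([ 0.06286371, -0.02767155,  0.00830624]), 'grip_force': 0.0, 'finger_gap': 85.29522058772164}
```

View pics/scene0.png

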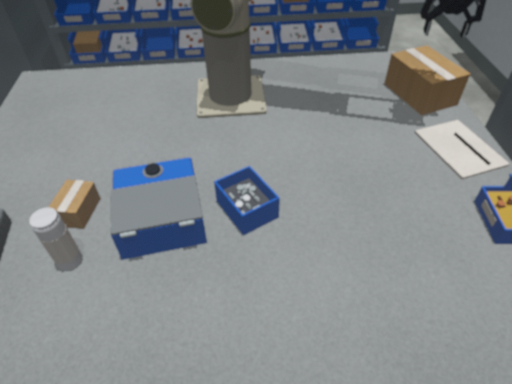

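View pics/side0.png

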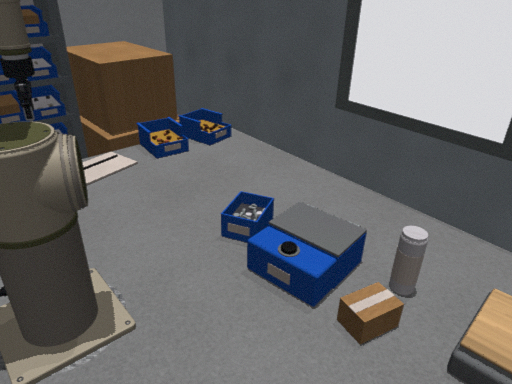

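The scene view shows the case at lower left, with its button at about (152,170) and the lid spanning (113,190) to (204,217). In the side view the button is at (289,248) and the lid at about (315,235). The bin is on the case's +y side, and the carton and can are on its -y side.

```bash
cat > h.py <<'E'
from bench import *
import cv2,numpy as np
def ray(s,u,v):
    E=np.array(s["extrinsics"]);d=E[:3,:3]@[(u-s["cx"])/s["fx"],(v-s["cy"])/s["fy"],1];return E[:3,3],d/np.linalg.norm(d)
def plane(s,u,v,z):
    o,d=ray(s,u,v);return o+d*(z-o[2])/d[2]
def tri(rs):
    A=sum(np.eye(3)-np.outer(d,d) for o,d in rs);b=sum((np.eye(3)-np.outer(d,d))@o for o,d in rs);return np.linalg.solve(A,b)
def blob(m,roi):
    x0,y0,x1,y1=roi;k=np.zeros(m.shape,np.uint8);k[y0:y1,x0:x1]=m[y0:y1,x0:x1]
    return max(cv2.findContours(k,cv2.RETR_EXTERNAL,cv2.CHAIN_APPROX_NONE)[0],key=cv2.contourArea)
E
python3 - <<'E'
from h import *
bt=[]
for n,rb,rl in(("scene",(138,158,168,180),(100,165,215,245)),("side",(274,236,304,260),(250,200,375,275))):
    s=snapshot(n);im=s["img"];mx=im.max(2).astype(int);mn=im.min(2).astype(int)
    c=blob((mx<45).astype(np.uint8),rb);m=cv2.moments(c);u,v=m["m10"]/m["m00"],m["m01"]/m["m00"]
    print(n,"btn",u,v,m["m00"],plane(s,u,v,97).round(1));bt.append(ray(s,u,v))
    hsv=cv2.cvtColor(im,cv2.COLOR_RGB2HSV)
    lm=((mx-mn<25)&(mx>60)&(mx<118)).astype(np.uint8)
    print("sample lid",im[205,155] if n=="scene" else im[235,320],"counter",im[280,155] if n=="scene" else im[300,230])
    if n=="scene": 
        c=blob(cv2.morphologyEx(lm,cv2.MORPH_OPEN,np.ones((3,3))),(114,170,205,240))
    else: c=blob(cv2.morphologyEx(lm,cv2.MORPH_OPEN,np.ones((3,3))),(265,205,370,252))
    q=cv2.approxPolyDP(cv2.convexHull(c),6,True)[:,0];print(cv2.contourArea(c))
    for p in q:print(p,plane(s,*p,89).round(1))
print("tri",tri(bt).round(1))
E
```

```text
Traceback (most recent call last):
  File "h.py", line 11, in blob
    return max(cv2.findContours(k,cv2.RETR_EXTERNAL,cv2.CHAIN_APPROX_NONE)[0],key=cv2.contourArea)
ValueError: max() iterable argument is empty
```

Run:
```python
from h import *
bt=[]
for n,rb,rl in(("scene",(138,160,168,178),(108,165,208,245)),("side",(274,236,304,260),(268,203,372,252))):
    s=snapshot(n);im=s["img"];mx=im.max(2).astype(int);mn=im.min(2).astype(int)
    print(n,im[170,150:155].tolist() if n=="scene" else im[248,287:291].tolist())
    c=blob((mx<80).astype(np.uint8),rb);m=cv2.moments(c);u,v=m["m10"]/m["m00"],m["m01"]/m["m00"]
    print("btn",u,v,m["m00"],cv2.boundingRect(c),plane(s,u,v,97).round(1));bt.append(ray(s,u,v))
    r=im[210,155] if n=="scene" else im[235,320]
    print("lid",r,"counter",im[280,155] if n=="scene" else im[300,230])
    lm=(np.abs(im.astype(int)-r).max(2)<14).astype(np.uint8)
    c=blob(cv2.morphologyEx(lm,cv2.MORPH_OPEN,np.ones((3,3))),rl)
    q=cv2.approxPolyDP(cv2.convexHull(c),6,True)[:,0];print(cv2.contourArea(c))
    for p in q:print(p,plane(s,*p.astype(float),89).round(1))
print("tri",tri(bt).round(1))
```

```text
scene [[52, 56, 63], [49, 53, 60], [51, 55, 61], [51, 54, 62], [52, 56, 63]]
btn 152.1456140350877 169.1859649122807 95.0 (146, 164, 14, 11) [ 438.6 -193.9   97. ]
lid [135 141 143] counter [151 155 156]
3858.0
[205 179] [475.9 -70.9  89. ]
[203 215] [585.7 -74.6  89. ]
[108 232] [ 612.8 -268.9   89. ]
[110 189] [ 487.  -285.6   89. ]
side [[21, 24, 26], [30, 29, 32], [30, 23, 28], [18, 17, 12]]
btn 288.6380638063806 247.67766776677666 151.5 (281, 242, 17, 13) [ 424.9 -201.2   97. ]
lid [108 112 113] counter [122 124 121]
2350.0
[271 220] [477.4 -89.8  89. ]
[306 203] [602.8 -88.2  89. ]
[364 230] [ 617.6 -257.5   89. ]
[332 251] [ 497.1 -261.4   89. ]
tri [ 431.3 -195.7   90.6]
```

Run:
```python
from h import *
a=snapshot("scene")["img"][150:262,100:215];b=snapshot("side")["img"][195:305,240:375]
f=lambda i:cv2.resize(i,None,fx=5,fy=5,interpolation=cv2.INTER_NEAREST)[:,:,::-1]
A,B=f(a)[:550],f(b)[:550]
cv2.imwrite("pics/ca.png",A);cv2.imwrite("pics/cb.png",B)
```

```text
(no output)
```

View pics/ca.png

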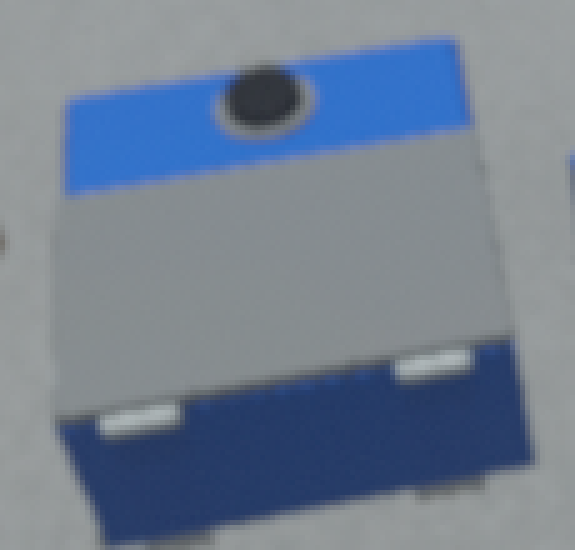

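View pics/cb.png

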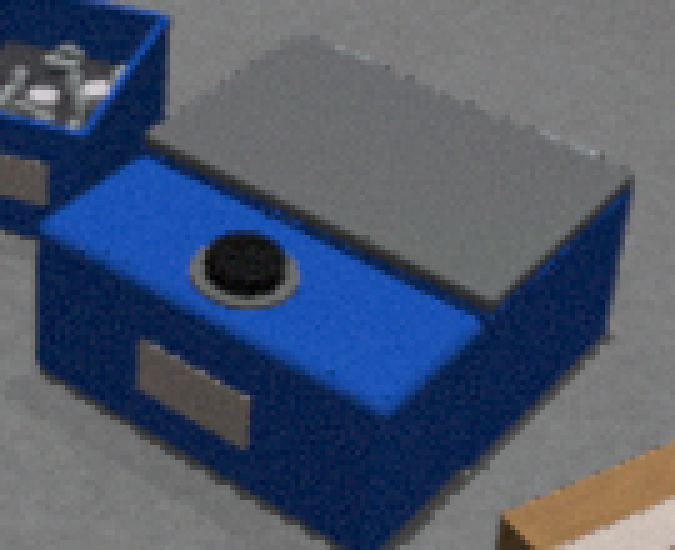

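The crops show the ledge corners, the lid corners, and the button at scene (152.4,169.4) and side (289,248). I'll triangulate the ledge and lid corners next.

Run:
```python
from h import *
S,D=snapshot("scene"),snapshot("side")
P={"ledgeL":((191.6,158),(247.8,240)),"ledgeR":((113.2,170.2),(317.8,278)),"lidfL":((194.3,175.3),(269.8,221.5)),"lidfR":((112,189.5),(338,255.5)),"hL":((202.6,217.7),(302,202.5)),"hR":((111.5,233.5),(366.4,230.5)),"btn":((152.4,169.4),(289,248))}
T={k:tri([ray(S,*a),ray(D,*b)]) for k,(a,b) in P.items()}
for k in T:print(k,T[k].round(1))
L=np.array([T["ledgeL"]-T["ledgeR"],T["lidfL"]-T["lidfR"],T["hL"]-T["hR"]])
print("widths",np.linalg.norm(L,axis=1),"yaws",np.degrees(np.arctan2(-L[:,0],L[:,1])))
yaw=np.arctan2(-L[:,0].sum(),L[:,1].sum());x=np.array([np.cos(yaw),np.sin(yaw)])
mid=lambda a,b:(T[a]+T[b])[:2]/2
o=[mid("ledgeL","ledgeR")+145*x,mid("lidfL","lidfR")+65*x,mid("hL","hR")-65*x,T["btn"][:2]+112*x]
print(np.degrees(yaw),np.round(o,1),np.mean(o,0))
for n,(a,b) in {"bin":((246,195),(248,215)),}.items():print(n,tri([ray(S,*a),ray(D,*b)]))
print("can top",tri([ray(S,45,217),ray(D,413,235)]),"carton top",tri([ray(S,76,195),ray(D,371,300)]))
```

```text
ledgeL [ 389.5 -106.1   80.2]
ledgeR [ 415.4 -292.8   81. ]
lidfL [466.3 -96.   93.1]
lidfR [ 492.  -280.4   91.4]
hL [595.6 -77.4  89.6]
hR [ 618.7 -261.8   89.8]
btn [ 431.7 -195.7   89.8]
widths [188.50521742 186.24701103 185.77927931] yaws [7.88824875 7.9477339  7.13533375]
7.658469161532826 [[ 546.2 -180.1]
 [ 543.6 -179.5]
 [ 542.7 -178.3]
 [ 542.7 -180.8]] [ 543.79999729 -179.6737969 ]
bin [494.82089217  19.71390302  43.28125205]
can top [ 608.47327141 -374.8712878   143.76237504] carton top [ 468.32741075 -380.71919887   57.02911847]
```

```bash
python3 -m jog '0 0 0 0 0 0.1624 1;0 0 0 0 0 0.1624 1;0 0 0 0 0 0.1624 1;0 0 0 0 0 0.1624 1;0 0 0 0 0 0.1624 1' 20
python3 -m jog '0 0 0 0 0 0.1624 1;0 0 0 0 0 0.1624 1;-0.4 0.45 0 0 0 0 1;-0.4 0.45 0 0 0 0 1'; python3 -m jog '-0.4 0.45 0 0 0 0 1;-0.4 0.45 0 0 0 0 1;-0.59 0 0 0 0 0 1;-0.59 0 0 0 0 0 1'
```

```text
time: 1.08
tool_pos: [146.6, 581.8, 404.7]
tcp_rot: [180.0, 0.0, 116.8]
ft_force: [0.6, -0.0, -0.0]
finger_gap: 0.5
grip_force: 0.0
time: 1.58
tool_pos: [246.9, 514.0, 404.7]
tcp_rot: [180.0, -0.0, 97.8]
ft_force: [0.4, 0.4, 0.2]
finger_gap: -0.2
grip_force: 0.0
time: 2.08
tool_pos: [362.6, 328.5, 404.4]
tcp_rot: [-180.0, 0.0, 97.6]
ft_force: [0.1, -0.2, 0.9]
finger_gap: 0.0
grip_force: 0.0
```

```bash
python3 -m jog '-0.58 0 0 0 0 0 1;-0.58 0 0 0 0 0 1;-0.58 0 0 0 0 0 1;-0.58 0 0 0 0 0 1;-0.58 0 0 0 0 0 1'
python3 -m jog '-0.58 0 0 0 0 0 1;-0.58 0 0.2 0 0 0 1;-0.58 0 0.3 0 0 0 1;-0.3 0 0.3 0 0 0 1;0 0 0 0 0 0 1'
```

```text
time: 2.7
tool_pos: [400.4, 41.1, 405.1]
tcp_rot: [179.9, 0.0, 97.7]
ft_force: [0.8, -0.6, 0.1]
finger_gap: -0.1
grip_force: 0.0
time: 3.32
tool_pos: [426.3, -158.3, 323.3]
tcp_rot: [-179.8, -0.1, 97.5]
ft_force: [-0.4, -0.1, 0.1]
finger_gap: 0.1
grip_force: 0.0
```

```bash
python3 -m jog '-0.37 0.01 0 0 0 0 1;0 0 0.2 0 0 0 1;0 0 0.2 0 0 0 1;0 0 0 0 0 0 1;0 0 0 0 0 0 1'
python3 - <<'E'
from h import *
b=snapshot("side")["img"][175:305,220:375]
cv2.imwrite("pics/c2.png",cv2.resize(b,None,fx=4,fy=4)[:,:,::-1])
E
```

```text
time: 3.95
tool_pos: [433.8, -193.1, 287.4]
tcp_rot: [179.9, 0.1, 97.7]
ft_force: [0.1, -0.1, -0.5]
finger_gap: -0.1
grip_force: 0.0
```

View pics/c2.png

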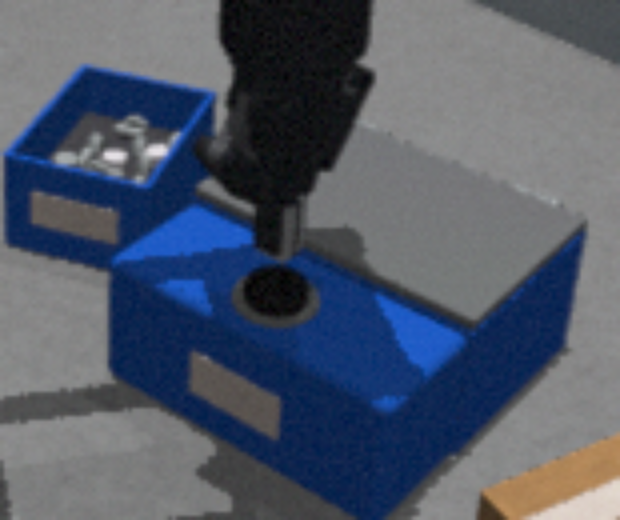

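The closed fingertips are directly over the button, with the tip at crop (280,255) and the button at (275,292). Pressing it now.

```bash
python3 -m jog '0 0 0.14 0 0 0 1;0 0 0.03 0 0 0 1;0 0 0.03 0 0 0 1;0 0 0.02 0 0 0 1;0 0 0 0 0 0 1'
```

```text
time: 4.62
tool_pos: [433.4, -193.3, 264.1]
tcp_rot: [-180.0, -0.0, 97.7]
ft_force: [-1.9, 2.2, 4.9]
finger_gap: -0.0
grip_force: 2.9
```

```bash
python3 -m jog '0 0 0.02 0 0 0 1;0 0 0 0 0 0 1'
python3 - <<'E'
from h import *
b=snapshot("side")["img"][155:305,220:400]
cv2.imwrite("pics/c3.png",cv2.resize(b,None,fx=4,fy=4)[:,:,::-1])
E
```

```text
time: 4.88
tool_pos: [433.4, -193.4, 262.4]
tcp_rot: [180.0, -0.0, 97.6]
ft_force: [-2.3, 3.0, 8.1]
finger_gap: 0.1
grip_force: 3.7
```

View pics/c3.png

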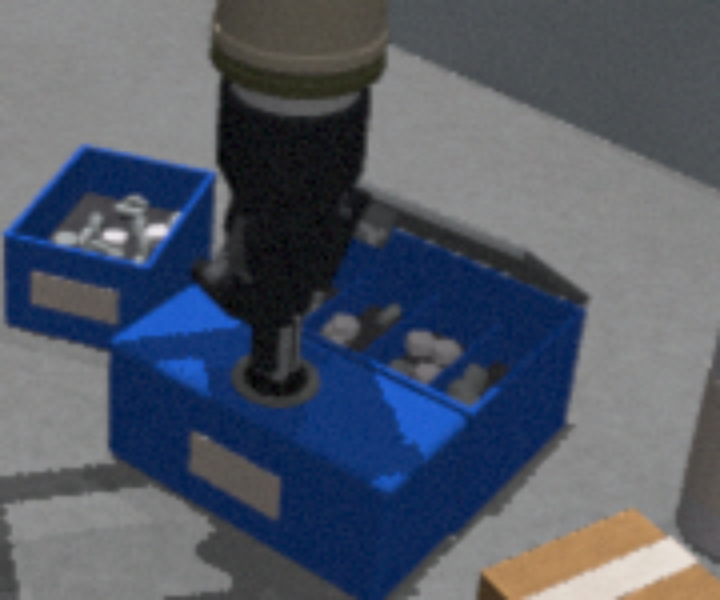

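The lid has popped ajar: the compartment is visible and the lid plate is raised at crop (460,230). I'll retreat upwards, which also lets the lid settle, and turn the tool so the fingers' wide side lies along the hinge line.

```bash
python3 -m jog '0 -0.02 -0.2 0 0 0 1;0 -0.1 -0.3 0 0 0 1;0 -0.1 -0.2 0 0 0.16 1;0 0 0 0 0 0.16 1;0 0 0 0 0 0.16 1'
python3 -m jog '0 0 0 0 0 0.16 1;0 0 0 0 0 0.17 1;0 0 0 0 0 0.17 1;0 0 0 0 0 0.17 1;0 0 0 0 0 0.17 1'
python3 -m jog '0 0 0 0 0 0.17 1;0 0 0 0 0 0 1'
cat >> h.py <<'E'
O=np.array([543.8,-179.7]);Y=np.radians(7.66)
from scipy.spatial.transform import Rotation as Ro
def cs():
    s=sense();p=s["tool_pos"];c,n=np.cos(Y),np.sin(Y);d=p[:2]-O
    R=Ro.from_euler("xyz",s["tcp_rot"],degrees=True).as_matrix();z=R[:,2]
    Rc=Ro.from_rotvec([0,0,-Y]).as_matrix()
    t=np.array([c*d[0]+n*d[1],-n*d[0]+c*d[1],p[2]])
    print("case TCP",t.round(1),"tip",(t+173*Rc@z).round(1),"zdir",(Rc@z).round(3),"q",s["joint_pos"].round(1),"F",s["ft_force"].round(1));return t,Rc@R
E
python3 -c "
from h import *
cs()"
```

```text
time: 5.55
tool_pos: [411.4, -196.5, 332.1]
tcp_rot: [180.0, 0.0, 68.5]
ft_force: [0.6, -0.1, -0.8]
finger_gap: -0.0
grip_force: 0.0
time: 6.18
tool_pos: [411.4, -196.4, 331.5]
tcp_rot: [-180.0, 0.0, 18.1]
ft_force: [-0.1, 1.2, -0.6]
finger_gap: 0.3
grip_force: 0.0
time: 6.42
tool_pos: [411.4, -196.3, 331.6]
tcp_rot: [-180.0, 0.0, 8.3]
ft_force: [0.7, -0.2, -0.3]
finger_gap: 0.4
grip_force: 0.0
case TCP [-133.4    1.2  331.6] tip [-133.5    1.2  158.6] zdir [-0.001  0.    -1.   ] q [-32.  -12.8 112.6  -0.   80.2  49.7] F [ 0.7 -0.2 -0.3]
```

```bash
python3 -m jog '-0.29 -0.25 0.2 0 0 0 1;-0.28 -0.24 0.25 0 0 0 1;0 0 0 0 0.15 0 1;0 0 0 0 0.15 0 1;0 0 0 0 0.15 0 1'
python3 -m jog '0 0 0 0 0.15 0 1;0 0 0 0 0.15 0 1;0 0 0 0 0 0 1'
python3 - <<'E'
from h import *
cs()
s=snapshot("side");b=s["img"][120:270,220:400];c=snapshot("scene")["img"][100:250,90:270]
f=lambda i:cv2.resize(i,None,fx=3,fy=3)[:,:,::-1]
cv2.imwrite("pics/c4.png",cv2.resize(np.hstack([f(b),f(c)]),(800,333)))
E
```

```text
time: 7.05
tool_pos: [348.1, -156.0, 287.1]
tcp_rot: [179.8, -27.3, 8.6]
ft_force: [0.1, 1.4, 0.1]
finger_gap: -0.3
grip_force: 0.0
time: 7.42
tool_pos: [355.6, -163.5, 291.8]
tcp_rot: [-179.9, -44.7, 8.5]
ft_force: [-0.1, -0.3, -0.7]
finger_gap: -0.1
grip_force: 0.0
case TCP [-184.4   41.2  291.8] tip [-62.8  43.  168.8] zdir [ 0.703  0.011 -0.711] q [-49.7 -42.4 143.   43.5  60.3  15.9] F [-0.1 -0.3 -0.7]
```

View pics/c4.png

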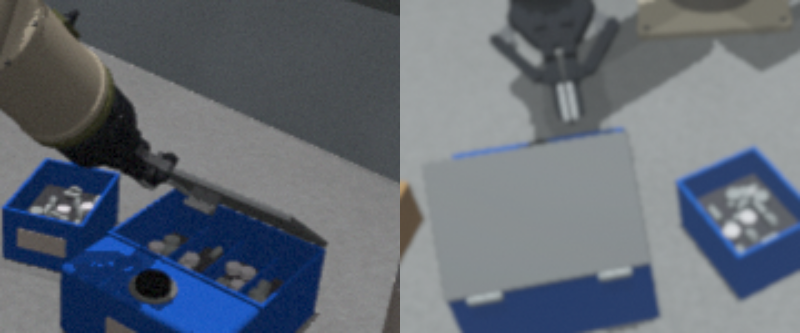

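Left panel: the fingers approach just in front of and below the raised lid edge, with the tip at about (165,175) and the tongue at (200,205). Right panel: the lid is at rest ajar. Next I slide the fingertips under the lid, clear of the tongue on the +y side.

```bash
python3 -m jog '-0.08 -0.07 0.08 0 0 0 1;0 0 0.13 0 0 0 1;0 0 0.13 0 0 0 1;0 0 0.13 0 0 0 1;0 0 0 0 0 0 1'
python3 - <<'E'
from h import *
cs()
s=snapshot("side");b=s["img"][120:270,220:400];c=snapshot("scene")["img"][100:250,90:270]
f=lambda i:cv2.resize(i,None,fx=3,fy=3)[:,:,::-1]
cv2.imwrite("pics/c5.png",cv2.resize(np.hstack([f(b),f(c)]),(800,333)))
E
```

```text
time: 8.15
tool_pos: [386.9, -154.3, 252.4]
tcp_rot: [-179.2, -44.2, 8.3]
ft_force: [-0.5, -0.1, 0.5]
finger_gap: -0.1
grip_force: 0.0
case TCP [-152.1   46.1  252.4] tip [-31.6  49.9 128.3] zdir [ 0.696  0.022 -0.717] q [-44.1 -32.  141.4  46.1  51.1  13.6] F [-0.5 -0.1  0.5]
```

View pics/c5.png

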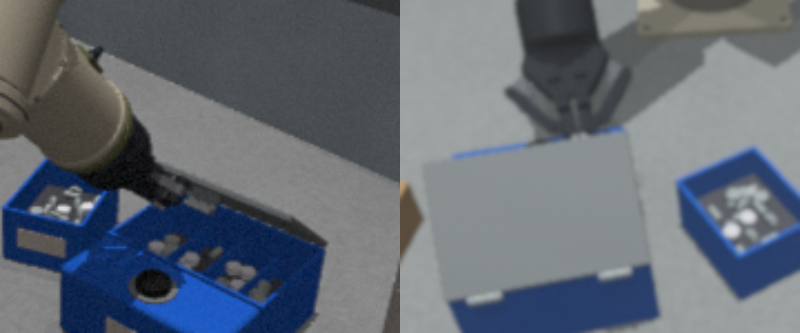

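The fingertips are under the lid near its front edge (left panel, about (175,200)), free of the tongue, with no contact yet. I'll lift along the arc about the hinge.

```bash
python3 -m jog '0.05 0 -0.014 0 0 0 1;0.05 0 -0.014 0 0 0 1;0.05 0 -0.014 0 0 0 1;0.05 0 -0.012 0 0 0 1;0.05 0 -0.012 0 0 0 1'; python3 -c "
from h import *
cs()"
python3 -m jog '0.05 0 0 0 0 0 1;0.05 0 0 0 0 0 1;0.05 0 0 0 0 0 1;0.05 0 0.002 0 0 0 1;0.05 0 0.002 0 0 0 1'; python3 -c "
from h import *
cs()"
```

```text
time: 8.88
tool_pos: [400.3, -153.9, 277.1]
tcp_rot: [-179.4, -44.4, 8.3]
ft_force: [-0.2, 0.6, -1.5]
finger_gap: 0.5
grip_force: 0.5
case TCP [-138.7   44.7  277.1] tip [-17.8  47.8 153.4] zdir [ 0.699  0.018 -0.715] q [-42.3 -32.2 138.8  44.3  51.6  17.5] F [-0.2  0.6 -1.5]
time: 9.5
tool_pos: [418.4, -151.2, 294.1]
tcp_rot: [-179.4, -44.4, 8.3]
ft_force: [0.2, -0.1, -0.8]
finger_gap: -0.0
grip_force: 0.4
case TCP [-120.5   44.9  294.1] tip [  0.5  48.  170.5] zdir [ 0.699  0.018 -0.715] q [-39.9 -30.5 135.8  42.9  50.9  20.8] F [ 0.2 -0.1 -0.8]
```

```bash
python3 -m jog '0.05 0 0.013 0 0 0 1;0.05 0 0.013 0 0 0 1;0.05 0 0.015 0 0 0 1;0.05 0 0.015 0 0 0 1;0.05 0 0.017 0 0 0 1'
python3 - <<'E'
from h import *
cs()
s=snapshot("side");b=s["img"][90:270,220:400];c=snapshot("scene")["img"][90:270,90:270]
f=lambda i:cv2.resize(i,None,fx=2.2,fy=2.2)[:,:,::-1]
cv2.imwrite("pics/c6.png",np.hstack([f(b),f(c)]))
E
```

```text
time: 10.12
tool_pos: [441.2, -147.9, 306.4]
tcp_rot: [-179.4, -44.4, 8.3]
ft_force: [-0.9, -1.0, -0.2]
finger_gap: 0.3
grip_force: 0.2
case TCP [-97.4  45.2 306.4] tip [ 23.5  48.3 182.7] zdir [ 0.699  0.018 -0.715] q [-37.  -27.5 132.4  41.8  49.3  23.7] F [-0.9 -1.  -0.2]
```

View pics/c6.png

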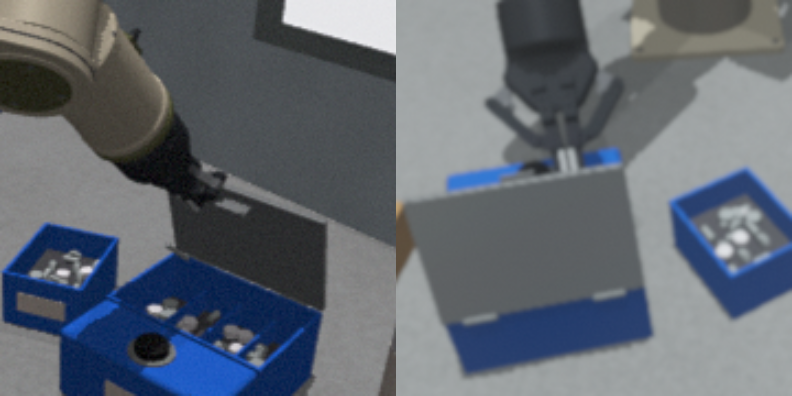

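The lid is about 75° open, resting on the fingertips at left-panel (210,190). I'll carry on more slowly through the tipping point.

```bash
python3 -m jog '0.038 0 0.018 0 0 0 1;0.038 0 0.02 0 0 0 1;0.036 0 0.021 0 0 0 1;0.035 0 0.022 0 0 0 1;0.034 0 0.023 0 0 0 1'
python3 -m jog '0.032 0 0.024 0 0 0 1;0.031 0 0.025 0 0 0 1;0.03 0 0.026 0 0 0 1;0.029 0 0.027 0 0 0 1;0.028 0 0.028 0 0 0 1';python3 -c "
from h import *
cs()"
```

```text
time: 10.85
tool_pos: [461.1, -144.8, 311.5]
tcp_rot: [-179.4, -44.4, 8.3]
ft_force: [-0.5, 0.2, -0.9]
finger_gap: 0.3
grip_force: 0.1
time: 11.48
tool_pos: [480.7, -141.9, 312.6]
tcp_rot: [-179.4, -44.4, 8.3]
ft_force: [-1.0, 0.3, 0.5]
finger_gap: -0.0
grip_force: 0.0
case TCP [-57.5  45.9 312.6] tip [ 63.5  49.  189. ] zdir [ 0.699  0.018 -0.715] q [-32.7 -21.1 127.3  40.7  45.6  26.9] F [-1.   0.3  0.5]
```

```bash
python3 -m jog '0.026 0 0.028 0 0 0 1;0.026 0 0.029 0 0 0 1;0.025 0 0.03 0 0 0 1;0 0 0 0 0 0 1;0 0 0 0 0 0 1'
python3 -m jog '0 0 0 0 0 0 1;0 0 0 0 0 0 1;-0.05 0 -0.1 0 0 0 1;-0.1 0 -0.2 0 0 0 1;-0.1 0 -0.3 0 0 0 1'
python3 -m jog '0 0 -0.4 0 0 0 1;0 0 -0.4 0 0 0 1;0 0 0 0 0 0 1;0 0 0 0 0 0 1;0 0 0 0 0 0 1'
python3 - <<'E'
from h import *
cs()
s=snapshot("side");b=s["img"][90:320,200:430];c=snapshot("scene")["img"][60:290,20:290]
f=lambda i:cv2.resize(i,None,fx=1.6,fy=1.6)[:,:,::-1]
cv2.imwrite("pics/c7.png",np.hstack([f(b),f(c)]))
E
```

```text
time: 12.1
tool_pos: [491.9, -140.1, 311.7]
tcp_rot: [-179.4, -44.4, 8.3]
ft_force: [-0.0, -0.4, 0.2]
finger_gap: 0.0
grip_force: 0.0
time: 12.72
tool_pos: [431.7, -149.1, 336.9]
tcp_rot: [-179.3, -44.3, 8.3]
ft_force: [-0.3, 0.1, 0.9]
finger_gap: -0.2
grip_force: 0.0
time: 13.35
tool_pos: [377.6, -157.9, 392.9]
tcp_rot: [-179.2, -44.3, 8.2]
ft_force: [0.4, -0.2, 0.1]
finger_gap: -0.0
grip_force: 0.0
case TCP [-161.8   43.7  392.9] tip [-41.   47.1 269.1] zdir [ 0.698  0.02  -0.716] q [-45.8 -43.5 132.9  38.5  66.9  27.7] F [ 0.4 -0.2  0.1]
```

View pics/c7.png

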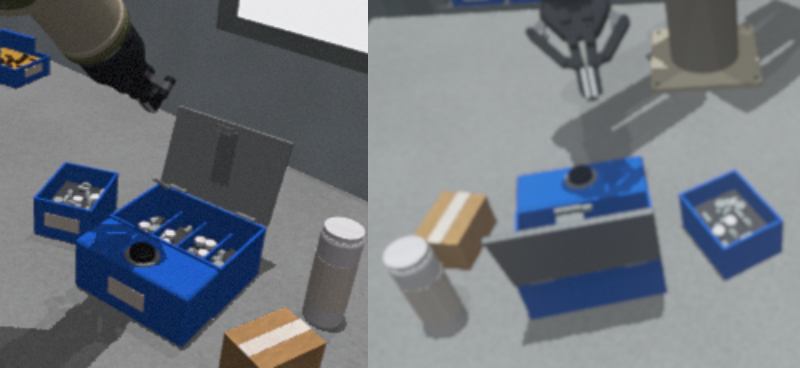

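The lid stands open, leaning back (left panel, (230,160)). The bin, carton and can are where they were, and the gripper is clear. I'll dwell briefly to confirm it's at rest, then hand in.

```bash
python3 -m jog '0 0 0 0 0 0 1;0 0 0 0 0 0 1;0 0 0 0 0 0 1;0 0 0 0 0 0 1;0 0 0 0 0 0 1'
python3 - <<'E'
from h import *
a=snapshot("side")["img"];p=cv2.imread("pics/c7.png")[:368,:368,::-1]
n=cv2.resize(a[90:320,200:430],None,fx=1.6,fy=1.6)
print("diff lid area",np.abs(n.astype(int)-p)[100:230,150:300].max())
print(hand_in())
E
```

```text
time: 14.08
tool_pos: [377.5, -158.3, 394.4]
tcp_rot: [-179.4, -44.4, 8.3]
ft_force: [-0.1, 0.1, 1.5]
finger_gap: 0.2
grip_force: 0.0
diff lid area 32
the job is handed in; nothing more can be done
None
```

The case is open and the job handed in at about 14 s: I pressed the button, the lid popped and settled, and I eased it back until it stood open by itself. The robot is clear, and the bin, carton and can look unmoved in the pictures. My last before-and-after image check of the lid wasn't clear-cut (up to 32 grey levels of difference), and `hand_in()` returned no verdict.

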